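Fit the sanding sleeve and start the spindle sander

TASK

Slide the sanding sleeve down over the upright drum of the spindle sander until it sits on the flange at the drum's foot, and let go of it. Then start the machine at its hooded console: press the small round key (mains), then the long bar key (dust extractor), then the large round key (spindle), one at a time, each gently (well under 25 N) but well past half-way in, letting it spring back before the next. Press no key before the sleeve is on, and leave the wooden disc, tub, brush and offcut where they are.

Things in the scene. Friction and masses are not known exactly. Their poses are not given: they have to be found in the camera images.
- sleeve: loose brown sanding sleeve, a plain open tube standing upright on the bench: outer diameter 52 mm, bore 41 mm, height 56 mm; origin at the centre of its underside, z up
- spindle: spindle sander set in the bench: grey round plate, diameter 180, 8 mm thick; on it a steel flange, diameter 48, 4 mm high; on that an upright black rubber drum, diameter 38, 60 mm high, its top 8 mm tapered to 26 mm; on top a steel nut, diameter 16, 8 mm high. Origin at the centre of the plate's underside on the bench
- seat (a point): centre of the flange's top at the drum's foot, 12 mm above the bench: where the sleeve's underside must rest
- drum_top (a point): centre of the drum's top face, 72 mm above the bench (the nut stands 8 mm above it)
- console: fixed green control console, its front (-x side) turned to the robot's right; origin on the bench below the middle of a row of three black switch modules, 60 mm apart along its y axis, in an order that varies. Behind them stands a box 216 mm wide, 186 mm high, its front at x = 50 mm; low cheeks 60 mm high stand at y = +-96 mm
- hood_edge (a point): middle of the lower front edge of the console's dust hood, 170 mm above the bench, 2 mm behind the console's origin; the hood is 16 mm thick, spans the whole row and overhangs the keys from behind, so that a gripper held upright strikes it: come in along the keys' axis
- small_face: The small key: round, 18 mm in diameter, white. This frame: centre of its module's sloping face, 70 mm above the bench; z is the key's axis, pointing out of the face, up and to the console's front, 36 degrees from vertical; y runs along the row. The stem is screwed out by an unknown amount: at rest the key's flat top stands 14 to 26 mm out from the face
- bar_face: The bar key: oblong, 44 mm along y, 16 mm across, white. This frame: centre of its module's sloping face, 70 mm above the bench; z is the key's axis, pointing out of the face, up and to the console's front, 36 degrees from vertical; y runs along the row. The stem is screwed out by an unknown amount: at rest the key's flat top stands 14 to 26 mm out from the face
- large_face: The large key: round, 36 mm in diameter, white. This frame: centre of its module's sloping face, 70 mm above the bench; z is the key's axis, pointing out of the face, up and to the console's front, 36 degrees from vertical; y runs along the row. The stem is screwed out by an unknown amount: at rest the key's flat top stands 14 to 26 mm out from the face
- small_key (a joint): travel of the small round key: 0 at rest, grows to 0.010 m when fully in; springs back when let go; needs 2.4 N to start, 5.5 N at 5.5 mm, 8 N fully in
- bar_key (a joint): travel of the long bar key: 0 at rest, grows to 0.010 m when fully in; springs back when let go; needs 2.4 N to start, 5.5 N at 5.5 mm, 8 N fully in
- large_key (a joint): travel of the large round key: 0 at rest, grows to 0.010 m when fully in; springs back when let go; needs 2.4 N to start, 5.5 N at 5.5 mm, 8 N fully in
- workpiece: bystander: wooden disc with a hole, 100 mm in diameter, 40 mm high, lying flat; origin at the centre of its underside
- tub: bystander: open white plastic tub, 100 mm in diameter, 80 mm high; origin at the centre of its underside
- brush: bystander: brush about 200 mm long lying along its x axis; origin near its middle on the bench
- offcut: bystander: wooden strip 260 x 30 x 14 mm lying along its x axis; origin at the centre of its underside
Mind the look-alikes: they are no part of the job. What is shaped like the part that bears large_face but green is not meant.

How it is judged:
By the outcome, as a careful person would: the job done as asked, in the order asked, and still so for the second after the job is handed in, with the robot touching nothing.
It also fails if it takes over 67 s, if anything falls off the work surface, if the arm or the gripper's body presses on something with over 40 N, if the wrist force passes 120 N, or if a joint passes its speed limit or range.

ROBOT

A 6-joint arm with a two-finger parallel gripper is mounted at the origin on the work surface. World frame = base frame: x ahead of the robot, y to its left, z up, the work surface at z = 0. Lengths are in mm, angles in rad, forces in N, time in s.
With the tool pointing down it reaches from about 350 to 975 mm from the base axis. Payload 7.1 kg.
Tool frame: the origin (TCP) lies at the very end of the fingers, on their centre line; the grasp point (between the pads) lies tcp_to_grasp behind it (tcp_to_grasp is the distance from the TCP to the grasp point, in mm); z points along the fingers, x is the direction in which the jaws open and shut, and the axes are right-handed (so a half turn about z gives the same grasp; the last joint's range is limited). The gripper opens to 88 mm and grips with 3 to 60 N. Pads are 20 mm wide; open, the fingers measure 115 mm over their backs; the gripper's body (75 mm by 178 mm) begins 61 mm behind the grasp point.
Start: joints at [1.19, 0.423, 1.63, -0, 1.089, -0.019], TCP at [221.192, 584.533, 222.675] pointing down, gripper open.
Joint ranges: [-3, 3], [-0.9, 2.11], [0.09, 2.58], [-1.31, 4.45], [0.11, 2.69], [-2.54, 2.54]. Speed limits (rad/s): [2.39, 2.39, 3.01, 3.14, 3.14, 3.14].

INTERFACE

Orientations are given as a rotation vector (axis times angle).
In Python, from workcell import get_obs, get_image, close_job, recognise, mark_of, tcp_to_grasp gives the robot as it stands. The module is installed in compiled form; this text tells all that it offers.
- The arm moves only by the tool move_arm, never from a script. Its argument "motion" is a list of rows, each a list of 7 numbers: the shift along the world's x, y, z in mm, then the turn, a rotation vector about the world's x, y, z in rad, then the finger opening in mm, from 0 to 87.8. A call has 1 to 5 rows; each row is the pose to reach, as a shift and turn from the pose commanded when the call began; what a row does not reach only later rows make up. A row lasts 1/12 s, in which the tool goes at most 41.7 mm and 7.16 degrees, less where a joint would pass 70% of its speed; a pose out of reach is approached as far as the arm can. A call with a gripper value outside its range is refused whole. The fingers move at their own pace and stop on an object; the grip force is fixed at half the most. Time passes only in rows, so rows that repeat a pose let the fingers close. It gives the time, the measured TCP pose, the force and the opening at its end, in the units of the state.
- get_obs(): the state, without advancing time (a new reading comes with each control period).
- get_image(name): name is "scene" or "top" or "wrist"; returns a dict with "color" (400x640x3 uint8, red, green, blue), "mtx" (3x3 intrinsics, pixels), "camera_from_world" (4x4, takes a point from world to camera coordinates). Camera axes: x right, y up, looking along -z (the intrinsics and any distortion apply to the point x, -y, -z); pixel columns grow to the right and rows downward; lengths in mm; the calibration is good to about 2 mm. A picture is of the moment at which its call begins. There is no depth.
- close_job(): hands the job in, once; it reports no verdict.
Trained networks look in a picture, given as the dict that the camera call returned (one of the last four; its "shot" number tells which), for a name from the list of things; names that differ only in an ending like _2 or _b are one class to them, and where a whole thing is asked for, a point or a joint stands for the part that bears it (a point fixed in the world has none). Each returns a list of dicts, best first, with "p" (0 to 1); they miss things now and then, are a little off and sometimes report something else, mostly with a low value. They report only what shows in the picture. A call takes as long as a camera call. They do not tell look-alikes from the thing itself.
- recognise(picture, label): "bbox" ([centre column, centre row, width, height] in pixels, round what is visible of it).
- mark_of(picture, label): "location" ([row, column] in pixels: a listed point, or the origin of a listed thing).
The state is a dict: "t": time; "qpos": joint angles; "qvel": joint speeds; "joint_torque": joint torques, N m; "ee_pos": TCP position; "orientation": TCP orientation; "ft_force": force on the tool from outside, world axes, zero at the start; "moment": the same for the moment, N m; "width": finger opening in mm.
Only numpy, scipy, OpenCV 4.12 (cv2) and the standard library are available. Lean on these libraries where they do the work, as an engineer would, in place of code of your own. Each camera call takes 0.05 s, during which the arm holds its last target. There are 200 camera calls.

## Working session

There is one attempt and no reset: what is moved stays moved. The work goes in short steps, Python scripts to look and compute and a tool call to move; the robot and the scene stay as the last step left them, time stands still between calls to the robot, and variables do not carry over. Pictures are saved under pics/ and viewed, about 8 in all and at most 12, crops included, and the job is handed in when it is done.

Besides the shell and the picture viewer there is one more tool, called as a command line: name --pt "numbers of a row" for each row, then --argument value for the rest. move_arm: Moves the arm, as the interface text tells. Its arguments: {"type":"object","properties":{"motion":{"type":"array"}},"required":["motion"]}

```bash
mkdir -p pics
cat > h.py <<'E'
import numpy as np, cv2
from workcell import *
def P(im):
    T=np.array(im["camera_from_world"]);K=np.array(im["mtx"]);return T,K
def proj(im,p):
    T,K=P(im);c=T[:3,:3]@np.array(p,float)+T[:3,3];c=np.array([c[0],-c[1],-c[2]]);u=K@c;return u[:2]/u[2]
def ray(im,col,row):
    T,K=P(im);d=np.linalg.inv(K)@[col,row,1];d=np.array([d[0],-d[1],-d[2]]);R=T[:3,:3]
    return -R.T@T[:3,3],R.T@d
def atz(im,col,row,z):
    o,d=ray(im,col,row);return o+d*(z-o[2])/d[2]
def tri(obs): # [(im,col,row)]
    A=np.zeros((3,3));b=np.zeros(3)
    for im,c,r in obs:
        o,d=ray(im,c,r);d=d/np.linalg.norm(d);M=np.eye(3)-np.outer(d,d);A+=M;b+=M@o
    return np.linalg.solve(A,b)
def save(im,n,crop=None,s=1):
    a=im["color"][:,:,::-1]
    if crop: a=a[crop[1]:crop[3],crop[0]:crop[2]]
    cv2.imwrite(n,cv2.resize(a,None,fx=s,fy=s,interpolation=cv2.INTER_CUBIC))
E
python3 - <<'E'
from h import *
print(tcp_to_grasp if not callable(tcp_to_grasp) else tcp_to_grasp()); print(get_obs())
S=get_image("scene");T=get_image("top")
save(S,"pics/s.png");save(T,"pics/t.png")
print(S["mtx"],T["mtx"],ray(S,320,200),ray(T,320,200))
for n in ["sleeve","spindle","seat","drum_top","console","hood_edge","small_face","bar_face","large_face","workpiece","tub"]:
  for nm,im in(("S",S),("T",T)):
    print(n,nm,[(np.round(m["location"]),round(m["p"],2)) for m in mark_of(im,n)[:4]],[(np.round(m["bbox"]),round(m["p"],2)) for m in recognise(im,n)[:4]])
E
```

```text
18.700000000000003
{'t': 0.0, 'qpos': array([ 1.19000051e+00,  4.23888094e-01,  1.63069758e+00, -3.74605235e-06,
        1.08857854e+00, -1.89856958e-02]), 'qvel': array([-0.00136651, -0.00029609, -0.00023011, -0.00211616,  0.00167731,
       -0.00083527]), 'joint_torque': array([-1.53758276e-03, -5.44607913e+01, -2.73667824e+01,  6.42323191e-02,
        2.28309928e-02, -9.59963381e-05]), 'ee_pos': array([220.98953611, 584.02624342, 221.86921282]), 'orientation': array([ 2.58415299e+00,  1.78501543e+00, -2.05395913e-03]), 'ft_force': array([ 0.46235638, -0.35151501,  0.00688826]), 'moment': array([-0.03448819, -0.04119619, -0.05193817]), 'width': 88.03489563218989}
[[468.34227428   0.         326.69940264]
 [  0.         468.34227428 194.43643154]
 [  0.           0.           1.        ]] [[513.31868803   0.         320.55521842]
 [  0.         513.31868803 205.67859474]
 [  0.           0.           1.        ]] (array([1342.67447191, -579.42486458,  835.28263867]), array([-0.68112608,  0.43800479, -0.58699642])) (array([ 435.53040592,  -37.56079099, 1538.79870504]), array([ 5.6807
[... 1760 characters left out ...]
1.]), 0.54)] [(array([422., 191.,  12.,  10.]), 0.6), (array([409., 221.,  14.,  14.]), 0.57)]
large_face T [(array([131., 208.]), 0.67), (array([184., 208.]), 0.66), (array([154., 258.]), 0.53)] [(array([260., 154.,   7.,  14.]), 0.61), (array([209., 131.,  11.,  10.]), 0.5)]
workpiece S [(array([284., 362.]), 0.86)] [(array([366., 283.,  43.,  39.]), 0.91)]
workpiece T [(array([131., 321.]), 0.88), (array([223., 224.]), 0.56), (array([210., 385.]), 0.16)] [(array([325., 128.,  39.,  30.]), 0.85)]
tub S [(array([322., 227.]), 0.58)] [(array([221., 308.,  46.,  53.]), 0.56)]
tub T [(array([154., 432.]), 0.72)] [(array([441., 153.,  40.,  38.]), 0.65), (array([227., 223.,  11.,  20.]), 0.59)]
```

View pics/s.png

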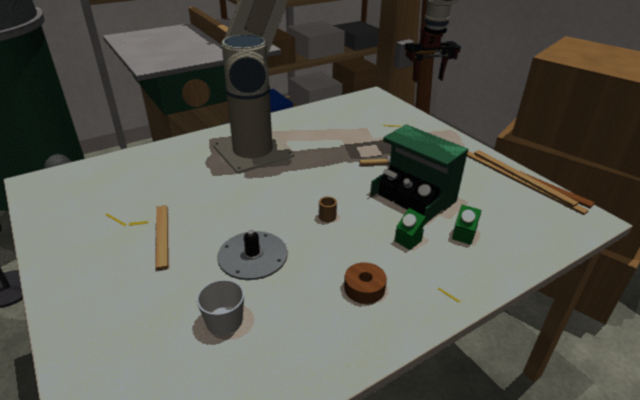

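View pics/t.png

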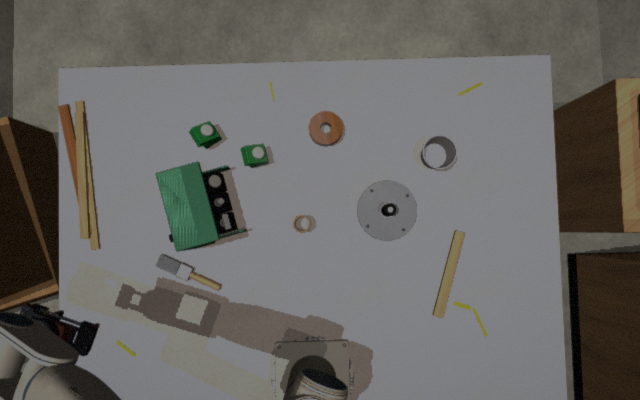

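The scene view shows the sleeve at about (328,209), the drum at (252,243), and the console at (420,172). Two green single-button boxes at (410,228) and (467,222) are look-alikes. In the top view the sleeve is at (303,224), the drum at (390,210), and the console's black modules at about (217,200). The keys there are, from top to bottom, large (215,181), small (221,201) and bar (226,221). I'll confirm that in a crop.

Run:
```python
from h import *
S=get_image("scene");T=get_image("top")
a=cv2.resize(T["color"][150:260,150:330,::-1],None,fx=4,fy=4,interpolation=cv2.INTER_CUBIC)[:, :720]
b=cv2.resize(S["color"][120:250,360:490,::-1],None,fx=3,fy=3,interpolation=cv2.INTER_CUBIC)
cv2.imwrite("pics/c.png",cv2.resize(np.hstack([a[:390,:420],b]),(800,385)))
print("sleeve bot",tri([(S,331,216),(T,304,221)]),"top z",atz(T,303,224,56),atz(S,328,203,56))
print("spindle seat",tri([(S,252,253),(T,386,209)]),atz(T,387,211,8),atz(S,252,253,12))
for n,p in(("large",(215,181)),("small",(221,201)),("bar",(226,221))): print(n,atz(T,*p,85))
for n,p in(("bar",(391,175)),("small",(407,183)),("large",(424,190))): print(n,atz(S,*p,85))
```

```text
sleeve bot [464.64189831  15.87608551  10.2196765 ] top z [451.86028987  12.22969415  56.        ] [462.31929439  13.55898886  56.        ]
spindle seat [ 489.70036473 -236.20002026    8.49507527] [ 484.33220247 -237.71183214    8.        ] [ 492.49921226 -238.90827849   12.        ]
large [580.39711823 258.05809663  85.        ]
small [523.0340027  242.06046508  85.        ]
bar [465.95186658 228.94961971  85.        ]
bar [475.31378838 227.31267069  85.        ]
small [532.73036905 239.77711645  85.        ]
large [585.21716565 257.5084623   85.        ]
```

View pics/c.png

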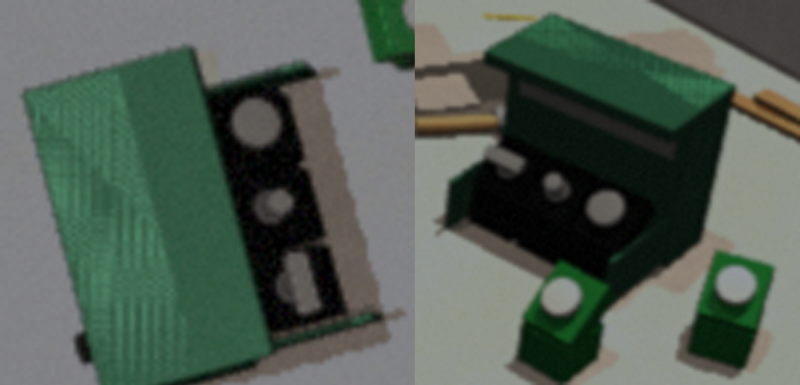

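The crop confirms the console modules in black, running bar (near the robot), small (middle), large (far). The two green boxes with white buttons are the look-alikes. I'll move above the sleeve.

move_arm --pt "16 -37 8 0 0 0 87" --pt "32 -75 16 0 0 0 87" --pt "48 -112 24 0 0 0 87" --pt "64 -150 28 0 0 0 87" --pt "80 -188 30 0 0 0 87"

```text
t: 2.82
ee_pos: [301.7, 395.2, 253.4]
orientation: [-2.584, -1.786, -0.002]
ft_force: [0.3, 0.1, -0.0]
width: 87.0
```

move_arm --pt "16 -38 4 0 0 0 87" --pt "32 -76 8 0 0 0 87" --pt "48 -114 12 0 0 0 87" --pt "64 -152 16 0 0 0 87" --pt "80 -190 20 0 0 0 87"

```text
t: 3.23
ee_pos: [381.5, 204.7, 273.2]
orientation: [2.584, 1.786, 0.001]
ft_force: [1.6, 0.1, -0.2]
width: 87.3
```

move_arm --pt "16 -38 2 0 0 0 87" --pt "32 -76 4 0 0 0 87" --pt "48 -114 6 0 0 0 87" --pt "64 -152 8 0 0 0 87" --pt "78 -190 8 0 0 0 87"

```text
t: 3.65
ee_pos: [460.1, 14.4, 281.5]
orientation: [2.584, 1.785, 0.002]
ft_force: [1.2, 0.8, -0.2]
width: 87.1
```

Run:
```python
from h import *
W=get_image("wrist");save(W,"pics/w1.png")
o=get_obs();print(o["ee_pos"],o["orientation"],o["qpos"]);print(W["mtx"],ray(W,320,200))
for p in([458,14,56],[458,14,0],[490,-237,72]):print(proj(W,p))
print(mark_of(W,"sleeve"),recognise(W,"sleeve"))
```

```text
[462.32127062   9.06443414 281.49145534] [2.58368004e+00 1.77923670e+00 1.59282645e-03] [-0.00402316  0.10447169  1.91781039 -0.0035076   1.11588799 -1.2086154 ]
[[296.86338262   0.         318.77532925]
 [  0.         296.86338262 200.11927159]
 [  0.           0.           1.        ]] (array([397.33955854,  38.48893485, 442.46511036]), array([ 0.23252606, -0.08225469, -0.96911453]))
[317.32308136 175.74504625]
[317.45767918 169.48936545]
[153.23810683 263.94672109]
[{'location': [165.0, 318.2], 'p': 0.57}] [{'bbox': [320.6, 170.9, 39.1, 46.9], 'p': 0.91}, {'bbox': [495.5, 120.1, 30.0, 38.6], 'p': 0.64}]
```

View pics/w1.png

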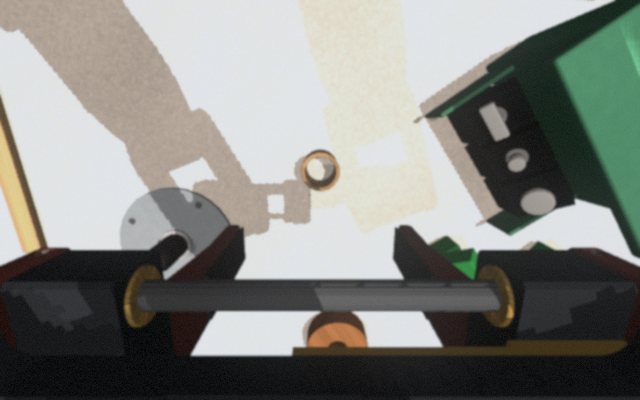

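The wrist view shows the sleeve at (321,170), between and ahead of the fingers. The drum is at (175,245), partly hidden, and the console keys are bar (494,122), small (517,160) and large (538,202). Next I'll fix the sleeve's position and measure the console frame from these views.

Run:
```python
from h import *
W=get_image("wrist");S=get_image("scene");T=get_image("top")
h=cv2.cvtColor(W["color"],cv2.COLOR_RGB2HSV)
sub=h[140:205,290:352];m=((sub[:,:,1]>90)).astype(np.uint8)
ys,xs=np.nonzero(m);print("mask",xs.min()+290,xs.max()+290,ys.min()+140,ys.max()+140,len(xs))
c=cv2.minEnclosingCircle(np.c_[xs,ys].astype(np.float32));print(c)
col,row=c[0][0]+290,c[0][1]+140
for z in(0,28,56):print("sleeve",z,atz(W,col,row,z), atz(T,303,224,z),atz(S,328,209,z))
for n,w,t,s in(("bar",(494,122),(227,221),(391,174)),("small",(517.5,158),(222,201),(406.5,182)),("large",(538,202),(215,181),(424.5,190))):
  # top of white blobs
  print(n,tri([(W,*w),(T,*t),(S,*s)]),tri([(W,*w),(T,*t)]),tri([(W,*w),(S,*s)]))
```

```text
mask 302 338 152 189 329
((30.310810089111328, 30.756755828857422), 19.046815872192383)
sleeve 0 [460.62961653  17.04205817   0.        ] [452.47701114  14.11010256   0.        ] [424.1917348   39.78210403   0.        ]
sleeve 28 [456.62900386  18.40439568  28.        ] [452.16865051  13.16989836  28.        ] [454.98073418  19.0253035   28.        ]
sleeve 56 [452.62839119  19.76673319  56.        ] [451.86028987  12.22969415  56.        ] [485.76973355  -1.73149704  56.        ]
bar [467.80133713 229.6581702   83.77255562] [465.51675913 224.20427699  95.92428515] [468.37200757 232.37248861  82.51712939]
small [522.16912412 244.94105924  81.44739873] [519.23214839 240.09832491  92.83521384] [520.60787911 250.19267734  78.41845413]
large [582.34426431 260.27103532  82.73079345] [579.94951669 257.33865564  88.85857656] [583.31225339 261.55940965  82.33888716]
```

move_arm --pt "-3 1 -40 0 0 0 87" --pt "-3 1 -80 0 0 0 87" --pt "-3 1 -120 0 0 0 87" --pt "-3 1 -160 0 0 0 87" --pt "-3 1 -185 0 0 0 87"

```text
t: 4.37
ee_pos: [454.0, 19.3, 92.9]
orientation: [-2.581, -1.789, 0.004]
ft_force: [-1.1, 0.3, 0.6]
width: 87.4
```

Run:
```python
from h import *
W=get_image("wrist")
save(W,"pics/w2.png")
o=get_obs();print(o["ee_pos"],o["qvel"])
h=cv2.cvtColor(W["color"],cv2.COLOR_RGB2HSV)
print(recognise(W,"sleeve")[:2],[proj(W,[456,17.5,z]) for z in(0,56)], proj(W,o["ee_pos"]))
```

```text
[451.88220652  19.23455998  89.91744624] [-0.0024454  -0.0826411  -0.01841342 -0.00050943  0.16939579 -0.00145508]
[{'bbox': [318.7, 217.1, 70.4, 84.2], 'p': 0.62}] [array([317.10673484, 206.09836146]), array([316.62618226, 226.94300069])] [316.48419904 238.75790978]
```

View pics/w2.png

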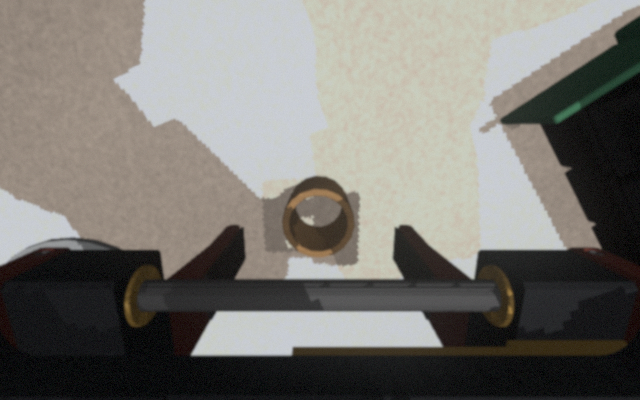

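The sleeve's rim is centred at about (318,222) between the fingers, within about 3 mm of the plan. I'll descend and grip.

move_arm --pt "-2 2 -25 0 0 0 87" --pt "-2 2 -50 0 0 0 87" --pt "-2 2 -68 0 0 0 87" --pt "-2 2 -78 0 0 0 87" --pt "-2 2 -78 0 0 0 87"

```text
t: 4.88
ee_pos: [454.0, 20.4, 17.5]
orientation: [-2.583, -1.787, 0.001]
ft_force: [-0.2, -0.5, 0.3]
width: 87.0
```

move_arm --pt "0 0 0 0 0 0 40" --pt "0 0 0 0 0 0 40" --pt "0 0 0 0 0 0 40" --pt "0 0 0 0 0 0 40" --pt "0 0 0 0 0 0 40"

```text
t: 5.3
ee_pos: [454.7, 19.5, 18.4]
orientation: [2.584, 1.785, 0.002]
ft_force: [0.0, -0.4, 0.7]
width: 57.0
```

move_arm --pt "0 0 0 0 0 0 40" --pt "0 0 0 0 0 0 40" --pt "0 0 0 0 0 0 40" --pt "0 0 0 0 0 0 40" --pt "0 0 0 0 0 0 40"

```text
t: 5.72
ee_pos: [454.6, 19.5, 18.2]
orientation: [2.585, 1.785, 0.001]
ft_force: [-0.7, -0.5, 7.1]
width: 52.6
```

Run:
```python
from h import *
o=get_obs();print(o["ee_pos"],o["orientation"],o["ft_force"],o["width"])
```

```text
[454.55514684  19.49411456  18.20631352] [2.58472763e+00 1.78497320e+00 1.05230589e-03] [-0.65111463 -0.50554325  7.09610731] 52.55081798537798
```

move_arm --pt "0 0 30 0 0 0 40" --pt "0 0 65 0 0 0 40" --pt "2 -8 100 0 0 0 40" --pt "6 -30 130 0 0 0 40" --pt "10 -65 140 0 0 0 40"

```text
t: 6.13
ee_pos: [466.2, -44.9, 161.8]
orientation: [2.579, 1.787, 0.007]
ft_force: [1.2, 0.4, -0.7]
width: 52.4
```

move_arm --pt "5 -40 0 0 0 0 40" --pt "10 -80 0 0 0 0 40" --pt "16 -115 0 0 0 0 40" --pt "20 -135 0 0 0 0 40" --pt "20 -145 0 0 0 0 40"

```text
t: 6.55
ee_pos: [484.7, -193.3, 157.8]
orientation: [2.586, 1.781, 0.001]
ft_force: [-0.2, 0.1, -0.2]
width: 52.4
```

move_arm --pt "0 0 0 0 0 0 40" --pt "0 0 0 0 0 0 40"

```text
t: 6.72
ee_pos: [483.4, -189.9, 157.3]
orientation: [-2.585, -1.784, 0.001]
ft_force: [-0.3, 1.5, -0.6]
width: 52.1
```

Run:
```python
from h import *
W=get_image("wrist");S=get_image("scene");T=get_image("top")
o=get_obs();print(o["ee_pos"],o["orientation"],o["ft_force"],o["width"])
a=W["color"][:,:,::-1]
b=cv2.resize(S["color"][170:290,190:310,::-1],(400,400),interpolation=cv2.INTER_CUBIC)
cv2.imwrite("pics/w3.png",cv2.resize(np.hstack([a[:,80:560],b]),(800,364)))
for n in("drum_top","seat","sleeve","spindle"):
  for k,im in(("W",W),("T",T),("S",S)):
    print(n,k,[(m["location"],round(m["p"],2)) for m in mark_of(im,n)[:2]])
for n,im in(("W",W),("T",T),("S",S)): print(n,proj(im,[489,-237,72]),proj(im,[489,-237,12]))
```

```text
[ 483.72712033 -188.99432618  157.47774499] [-2.58279676e+00 -1.78683065e+00  6.24010551e-04] [ 0.73065275 -1.04351243 -0.73252818] 52.722021416416204
drum_top W [([226.5, 275.1], 0.72)]
drum_top T []
drum_top S [([233.4, 251.2], 0.64)]
seat W [([206.8, 278.8], 0.57), ([232.2, 318.5], 0.49)]
seat T [([209.9, 386.8], 0.85), ([129.9, 319.7], 0.43)]
seat S [([253.6, 249.5], 0.8)]
sleeve W [([230.3, 319.4], 0.91)]
sleeve T []
sleeve S [([206.8, 264.1], 0.65)]
spindle W [([205.0, 281.9], 0.82)]
spindle T []
spindle S [([254.6, 251.8], 0.74)]
W [270.18848521 229.51887889] [279.0125387  210.52393821]
T [389.59792313 208.58389215] [386.8832658  209.39224707]
S [250.33388594 234.1298882 ] [252.08261186 251.95367735]
```

View pics/w3.png

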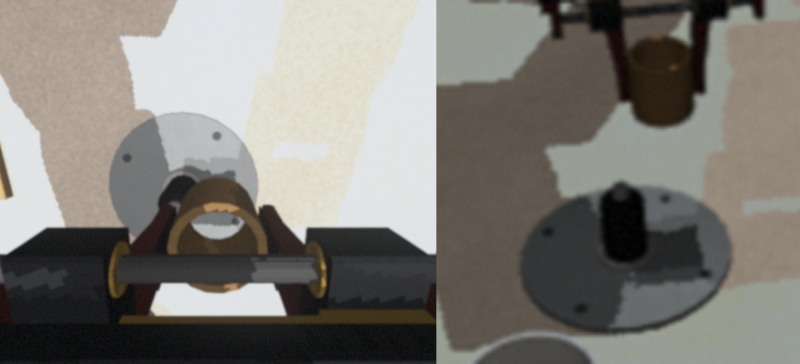

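The sleeve is held upright. It hides part of the drum (wrist crop, drum at about (178,190)). I'll move past it so the camera looks straight down on the drum.

move_arm --pt "20 -22 0 0 0 0 40" --pt "40 -44 0 0 0 0 40" --pt "55 -60 0 0 0 0 40" --pt "60 -65 0 0 0 0 40" --pt "60 -65 0 0 0 0 40"

```text
t: 7.88
ee_pos: [545.0, -256.6, 157.5]
orientation: [2.585, 1.784, 0.0]
ft_force: [1.3, 1.2, -0.8]
width: 52.6
```

move_arm --pt "0 0 0 0 0 0 40" --pt "0 0 0 0 0 0 40" --pt "0 0 0 0 0 0 40"

```text
t: 8.13
ee_pos: [543.2, -254.5, 157.5]
orientation: [-2.584, -1.785, 0.001]
ft_force: [-0.0, -0.3, -1.2]
width: 52.2
```

Run:
```python
from h import *
W=get_image("wrist");T=get_image("top");S=get_image("scene")
cv2.imwrite("w4raw.png",W["color"])
np.savez("w4.npz",**{k:W[k] for k in("color","mtx","camera_from_world")})
o=get_obs();print(o["ee_pos"],o["orientation"],o["ft_force"],o["width"],ray(W,320,200)[0])
save(W,"pics/w4.png",(160,0,480,260),2.4)
for n in("drum_top","seat","sleeve","spindle"):
    print(n,[(m["location"],round(m["p"],2)) for m in mark_of(W,n)[:2]])
for z in(80,72,12,8):print(z,proj(W,[489,-237,z]))
```

```text
[ 543.80506003 -254.88062141  157.80313196] [-2.58428328e+00 -1.78599846e+00  1.07161908e-04] [ 0.1941767   0.43045916 -0.94885323] 52.34473422867169 [ 480.91435485 -230.55842196  318.71880819]
drum_top [([134.4, 316.7], 0.75)]
seat [([137.8, 317.2], 0.69)]
sleeve [([232.2, 317.2], 0.84)]
spindle [([131.5, 315.7], 0.72), ([277.0, 528.6], 0.45)]
80 [314.55754282 138.23545191]
72 [314.68684136 137.82205509]
12 [315.44330929 135.40345519]
8 [315.48343508 135.27516392]
```

View pics/w4.png

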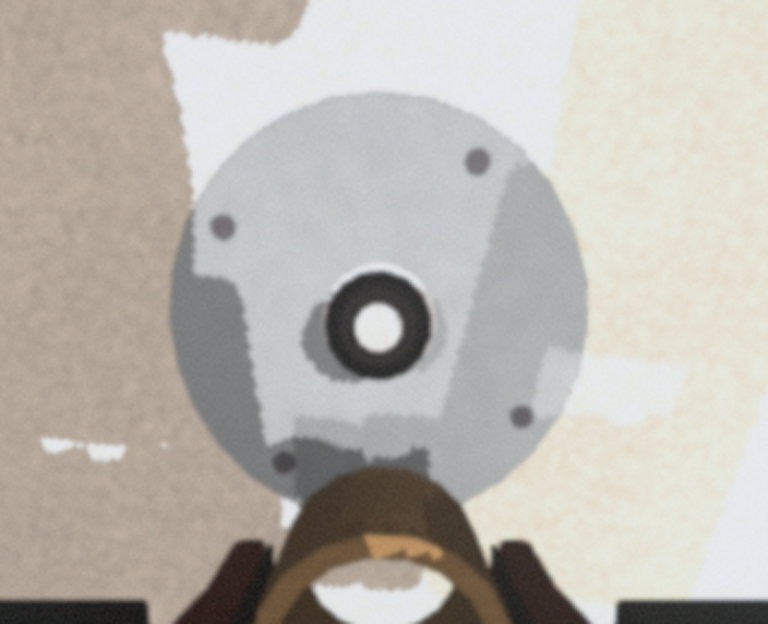

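Run:
```python
from h import *
W=dict(np.load("w4.npz"))
print("nut",atz(W,317.5,136.7,80),"drum",atz(W,317.9,135.8,66))
im=W["color"];g=cv2.cvtColor(im,cv2.COLOR_RGB2GRAY).astype(float)
# plate disc ellipse: sub-check of nut & drum with circles
nut=(g[120:155,300:336]>190)&(g[120:155,300:336]>0)
lab=cv2.connectedComponentsWithStats(((g[125:148,306:330]>150)).astype(np.uint8));print(lab[2],lab[3]+[306,125])
dk=cv2.connectedComponentsWithStats((g[105:165,290:350]<75).astype(np.uint8));print(dk[2][1:],dk[3][1:]+[290,105])
tcp=np.array([543.8,-254.9,157.8]);a=np.array([2.584,1.785]);a/=np.linalg.norm(a)
tx=np.array([2*a[0]**2-1,2*a[0]*a[1]]);ty=np.array([tx[1],-tx[0]])
print("tx",tx,"ty",ty)
t=np.linspace(0,2*np.pi,721)
for off in(-4,-2,0,2,4):
  r=[]
  for z,rad in((139.6,26),(195.6,26),(195.6,20.5)):
    c=tcp[:2]+off*ty
    q=np.array([proj(W,[c[0]+rad*np.cos(u),c[1]+rad*np.sin(u),z]) for u in t])
    r.append((round(q[:,1].min(),1),round(q[:,0].min(),1),round(q[:,0].max(),1)))
  print(off,r)
s=cv2.GaussianBlur(im,(3,3),0)
for row in range(188,250,2): print(row,s[row,318],end=" ")
print()
for col in list(range(262,275))+list(range(366,378)): print(col,s[250,col],end=" ")
```

```text
nut [ 488.71067276 -234.41198404   80.        ] drum [ 488.59963857 -234.06703677   66.        ]
[[  0   0  24  23 238]
 [  2   1  20  21 314]] [[317.92436975 136.        ]
 [317.17834395 136.        ]]
[[   6    9   42   43 1012]] [[316.68774704 135.23715415]]
tx [0.35392188 0.93527499] ty [ 0.93527499 -0.35392188]
-4 [(np.float64(188.0), np.float64(276.9), np.float64(358.5)), (np.float64(214.5), np.float64(260.0), np.float64(374.6)), (np.float64(226.5), np.float64(272.2), np.float64(362.5))]
-2 [(np.float64(191.2), np.float64(277.0), np.float64(358.4)), (np.float64(218.9), np.float64(260.2), np.float64(374.4)), (np.float64(230.9), np.float64(272.3), np.float64(362.3))]
0 [(np.float64(194.4), np.float64(277.1), np.float64(358.3)), (np.float64(223.3), np.float64(260.4), np.float64(374.2)), (np.float64(235.2), np.float64(272.5), np.float64(362.1))]
2 [(np.float64(197.5), np.float64(277.2), np.float64(358.2)), (np.float64(227.6), np.float64(260.6), np.float64(374.0)), (np.float64(239.4), np.float64(272.6), np.float64(362.0))]
4 [(np.float64(200.6), np.float64(277.3), np.float64(358.1))
[... 323 characters left out ...]
 214 [79 65 50] 216 [81 65 49] 218 [80 65 49] 220 [84 69 51] 222 [121  95  68] 224 [172 134  91] 226 [185 144  98] 228 [187 145  99] 230 [185 144 101] 232 [170 142 114] 234 [174 158 144] 236 [176 162 150] 238 [177 163 151] 240 [180 165 152] 242 [184 169 156] 244 [192 180 169] 246 [215 212 212] 248 [228 229 233] 
262 [31 28 27] 263 [31 29 27] 264 [31 29 27] 265 [31 28 27] 266 [33 29 27] 267 [41 35 30] 268 [55 45 35] 269 [71 56 42] 270 [86 68 49] 271 [98 77 55] 272 [104  82  58] 273 [106  83  59] 274 [107  85  59] 366 [100  80  58] 367 [91 73 55] 368 [77 63 49] 369 [62 54 43] 370 [49 45 40] 371 [42 39 37] 372 [39 38 35] 373 [38 38 35] 374 [38 39 36] 375 [39 38 36] 376 [40 37 35] 377 [43 38 36]
```

The nut is at crop (378,328) and the drum at (379,326), which puts the drum axis at about (488.8, -234.4). The sleeve sits within 1 mm of the tool axis, so I'll align and lower it.

move_arm --pt "-20 8 0 0 0 0 40" --pt "-40 15 0 0 0 0 40" --pt "-55 20 0 0 0 0 40" --pt "-55 20 -20 0 0 0 40" --pt "-55 20 -40 0 0 0 40"

```text
t: 8.9
ee_pos: [489.4, -235.7, 118.5]
orientation: [2.583, 1.784, 0.002]
ft_force: [-0.8, -0.6, -1.2]
width: 52.4
```

move_arm --pt "0 0 -4 0 0 0 40" --pt "0 0 -8 0 0 0 40" --pt "0 0 -12 0 0 0 40" --pt "0 0 -16 0 0 0 40" --pt "0 0 -20 0 0 0 40"

```text
t: 9.32
ee_pos: [489.8, -235.8, 98.0]
orientation: [2.584, 1.785, 0.001]
ft_force: [0.0, -0.8, -1.5]
width: 52.3
```

Run:
```python
from h import *
o=get_obs();print(o["ee_pos"],o["orientation"],o["ft_force"],o["moment"],o["width"])
```

```text
[ 489.81589817 -235.75040509   98.00419638] [2.58390984e+00 1.78489396e+00 9.64110522e-04] [ 0.02798909 -0.80023392 -1.50883784] [0.03769189 0.01062827 0.0187008 ] 52.25614551186101
```

move_arm --pt "-0.8 0.6 -4 0 0 0 40" --pt "-0.8 0.6 -8 0 0 0 40" --pt "-0.8 0.6 -12 0 0 0 40" --pt "-0.8 0.6 -15 0 0 0 40" --pt "-0.8 0.6 -18 0 0 0 40"

```text
t: 9.73
ee_pos: [488.4, -234.9, 79.4]
orientation: [-2.585, -1.785, 0.0]
ft_force: [0.1, 0.4, -1.0]
width: 52.1
```

move_arm --pt "0 0 -2 0 0 0 40" --pt "0 0 -4 0 0 0 40" --pt "0 0 -6 0 0 0 40"

```text
t: 9.98
ee_pos: [488.4, -234.9, 73.5]
orientation: [2.585, 1.785, 0.0]
ft_force: [-0.6, -0.5, -1.5]
width: 52.2
```

The sleeve is past the taper with no contact force, so I'll keep lowering.

move_arm --pt "0 0 -5 0 0 0 40" --pt "0 0 -10 0 0 0 40" --pt "0 0 -15 0 0 0 40" --pt "0 0 -20 0 0 0 40" --pt "0 0 -25 0 0 0 40"

```text
t: 10.4
ee_pos: [488.3, -234.8, 48.0]
orientation: [-2.585, -1.785, 0.0]
ft_force: [-0.1, -0.5, -0.8]
width: 52.4
```

move_arm --pt "0 0 -4 0 0 0 40" --pt "0 0 -8 0 0 0 40" --pt "0 0 -12 0 0 0 40" --pt "0 0 -15 0 0 0 40" --pt "0 0 -16 0 0 0 40"

```text
t: 10.82
ee_pos: [488.2, -234.8, 32.1]
orientation: [-2.584, -1.785, 0.001]
ft_force: [0.1, 0.2, -1.3]
width: 52.2
```

move_arm --pt "0 0 -1 0 0 0 40" --pt "0 0 -2 0 0 0 40" --pt "0 0 -2 0 0 0 40"

```text
t: 11.07
ee_pos: [488.4, -234.9, 30.6]
orientation: [2.585, 1.786, -0.0]
ft_force: [-0.3, -0.0, -0.4]
width: 52.0
```

move_arm --pt "0 0 -0.5 0 0 0 40" --pt "0 0 -0.5 0 0 0 40"

```text
t: 11.23
ee_pos: [488.5, -234.9, 30.3]
orientation: [2.585, 1.785, 0.0]
ft_force: [0.2, 0.3, -0.8]
width: 52.3
```

move_arm --pt "0 0 -0.7 0 0 0 40" --pt "0 0 -0.7 0 0 0 40"

```text
t: 11.4
ee_pos: [488.5, -234.9, 30.2]
orientation: [2.585, 1.785, 0.0]
ft_force: [-2.4, 1.0, 6.6]
width: 52.0
```

move_arm --pt "0 0 0 0 0 0 60" --pt "0 0 0 0 0 0 70" --pt "0 0 0 0 0 0 80" --pt "0 0 0 0 0 0 84" --pt "0 0 0 0 0 0 84"

```text
t: 11.82
ee_pos: [488.4, -234.9, 29.4]
orientation: [-2.585, -1.786, 0.0]
ft_force: [0.5, 0.2, -0.1]
width: 81.9
```

move_arm --pt "0 0 0 0 0 0 84" --pt "0 0 0 0 0 0 84"

```text
t: 11.98
ee_pos: [488.4, -234.8, 29.4]
orientation: [-2.585, -1.785, 0.0]
ft_force: [-0.4, 0.8, 0.0]
width: 83.8
```

I felt 6.6 N of contact at TCP z = 30.2, which matches the seat height, and released. I'll lift off and look back.

move_arm --pt "0 0 20 0 0 0 84" --pt "0 0 55 0 0 0 84" --pt "0 0 95 0 0 0 84" --pt "0 0 135 0 0 0 84" --pt "0 0 175 0 0 0 84"

```text
t: 12.4
ee_pos: [487.9, -234.6, 206.1]
orientation: [-2.584, -1.785, 0.001]
ft_force: [0.9, -0.5, -0.6]
width: 84.1
```

move_arm --pt "0 20 25 0 0 0 50" --pt "0 55 45 0 0 0 20" --pt "0 85 60 0 0 0 0" --pt "0 95 60 0 0 0 0" --pt "0 100 60 0 0 0 0"

```text
t: 12.82
ee_pos: [488.6, -133.5, 265.2]
orientation: [2.582, 1.788, 0.002]
ft_force: [-0.1, -0.3, -0.1]
width: 54.2
```

Run:
```python
from h import *
W=get_image("wrist");S=get_image("scene")
o=get_obs();print(o["ee_pos"],o["qpos"],o["width"])
a=W["color"][100:260,60:380,::-1]
a=cv2.resize(a,None,fx=1.25,fy=1.25*1.0)
a=cv2.resize(W["color"][60:260,100:300,::-1],(400,400),interpolation=cv2.INTER_CUBIC)
b=cv2.resize(S["color"][200:290,206:296,::-1],(400,400),interpolation=cv2.INTER_CUBIC)
cv2.imwrite("pics/w5.png",np.hstack([a,b]))
for z in(68,80):print([np.round(proj(i,[488.8,-234.6,z])) for i in (W,S)])
```

```text
[ 487.97605892 -134.51234523  263.69685818] [-2.92293153e-01  1.98289991e-01  1.84862290e+00 -3.53491764e-04
  1.09577099e+00 -1.50254223e+00] 46.02300313206648
[array([243., 209.]), array([251., 235.])]
[array([240., 212.]), array([251., 231.])]
```

View pics/w5.png

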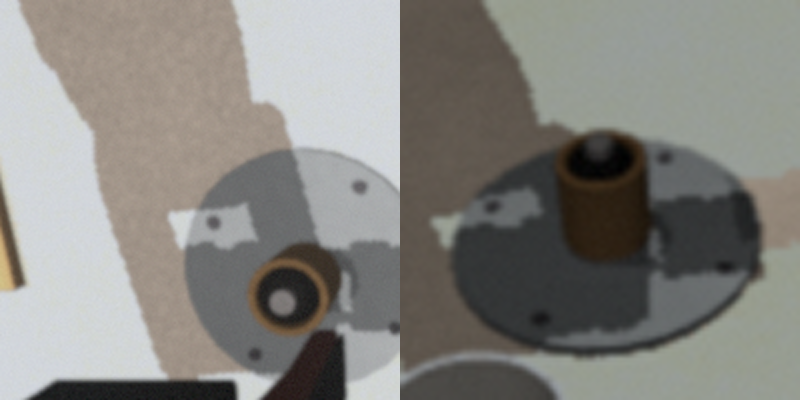

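The sleeve is seated: the drum's dark top and the nut sit inside its rim, and its foot is on the flange. Next I'll go to the console, turning the jaws along the row and tilting the tool onto the key axis.

move_arm --pt "5 31 -4 0 0 -0.1 0" --pt "10 62 -8 0 0 -0.2 0" --pt "15 93 -12 0 0 -0.3 0" --pt "20 124 -16 0 0 -0.4 0" --pt "25 155 -20 0 0 -0.5 0"

```text
t: 13.33
ee_pos: [513.2, 20.1, 242.8]
orientation: [-2.949, -1.081, 0.004]
ft_force: [0.4, -0.1, 0.1]
width: 12.9
```

move_arm --pt "5 31 -4 0 0 -0.1 0" --pt "10 62 -8 0 0 -0.2 0" --pt "15 93 -12 0 0 -0.3 0" --pt "20 124 -16 0 0 -0.4 0" --pt "25 140 -20 0 0 -0.45 0"

```text
t: 13.75
ee_pos: [538.6, 161.6, 222.6]
orientation: [3.116, 0.398, -0.003]
ft_force: [0.2, -0.2, -0.5]
width: 0.5
```

move_arm --pt "0 0 0 0.115 0.031 0 0" --pt "0 0 0 0.23 0.062 0 0" --pt "0 0 0 0.345 0.093 0 0" --pt "0 0 0 0.46 0.124 0 0" --pt "0 0 0 0.575 0.155 0 0"

```text
t: 14.17
ee_pos: [539.4, 158.8, 223.9]
orientation: [-2.523, -0.327, 0.102]
ft_force: [-0.3, 0.1, -0.7]
width: 0.8
```

move_arm --pt "0 0 0 0.032 0.008 0 0" --pt "0 0 0 0.032 0.008 0 0" --pt "0 0 0 0.032 0.008 0 0"

```text
t: 14.42
ee_pos: [538.5, 158.4, 222.7]
orientation: [-2.497, -0.321, 0.111]
ft_force: [0.1, 1.2, 0.1]
width: 0.7
```

Run:
```python
from h import *
W=get_image("wrist")
np.savez("w6.npz",**{k:W[k] for k in("color","mtx","camera_from_world")})
o=get_obs();R=cv2.Rodrigues(o["orientation"])[0]
print(o["ee_pos"],o["qpos"],o["width"],ray(W,320,200)[0]);print(R.round(3))
save(W,"pics/w6.png")
for n in("small_face","bar_face","large_face","hood_edge"):
    print(n,[(m["location"],round(m["p"],2)) for m in mark_of(W,n)[:3]])
for z in([467.8,229.7,84],[522,244,83],[582,260,83],o["ee_pos"]):print(proj(W,z))
```

```text
[538.51331393 159.23891803 223.4168867 ] [-0.04805344  0.43919412  1.76062445  0.63370729  1.23354024 -0.61102309] 0.587169069806816 [549.78738008 119.31929251 392.12700718]
[[ 0.967  0.205 -0.153]
 [ 0.256 -0.783  0.567]
 [-0.003 -0.587 -0.81 ]]
small_face [([192.3, 328.6], 0.91), ([190.3, 280.2], 0.43)]
bar_face [([191.9, 280.6], 0.85)]
large_face [([207.5, 506.3], 0.95), ([191.6, 377.8], 0.78), ([327.9, 434.8], 0.64)]
hood_edge [([143.9, 330.0], 0.9)]
[274.65833067 196.39845135]
[324.51404631 196.64626243]
[379.68109937 196.40999715]
[318.97213029 241.61254414]
```

View pics/w6.png

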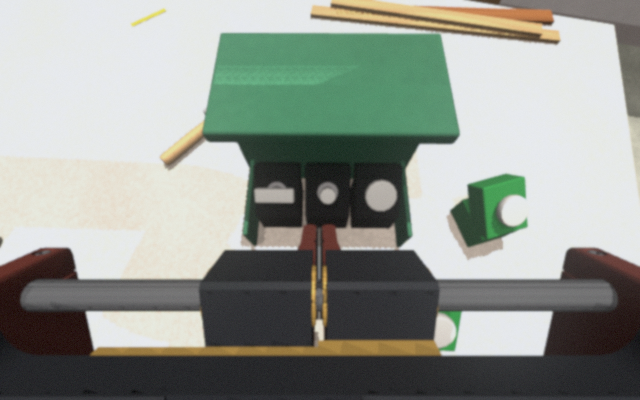

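The keys lie level in the image: bar (274,195), small (327,194), large (381,196), so the tool is aligned with the row. The green look-alikes are off to the right at (512,210) and (445,330).

Run:
```python
from h import *
W=dict(np.load("w6.npz"));T=get_image("top");S=get_image("scene")
R=cv2.Rodrigues(get_obs()["orientation"])[0];tcp=get_obs()["ee_pos"]
F={n:atz(W,c,r,70) for n,c,r in(("bar",280.6,191.9),("small",328.6,192.3),("large",377.8,191.6))}
for n,p in F.items(): print(n,p.round(1),"tool frame",(R.T@(p-tcp)).round(1))
print("hood",atz(W,330,143.9,170),[np.linalg.norm(F[a]-F[b]) for a,b in(("bar","small"),("small","large"))])
# white key blobs
g=cv2.cvtColor(W["color"],cv2.COLOR_RGB2GRAY)[160:228,250:410]
n,l,s,c=cv2.connectedComponentsWithStats((g>110).astype(np.uint8))
for i in range(1,n):
  if s[i,4]>40: print(s[i],c[i]+[250,160])
# key top height: white-top pixel at h along n from face => predicted pixel
nrm=-R[:,2]
for k,p in F.items(): print(k,[proj(W,p+h*nrm).round(1).tolist() for h in(0,14,20,26)])
for k,p in F.items(): print(k,[[proj(im,p+h*nrm).round(1).tolist() for h in(0,14,26)] for im in (S,T)])
```

```text
bar [469.1 242.   70. ] tool frame [-45.7  13.  182. ]
small [524.1 255.8  70. ] tool frame [ 11.   13.6 181.5]
large [580.1 271.4  70. ] tool frame [ 69.1  13.1 181.8]
hood [522.10215739 258.29144016 170.        ] [np.float64(56.73876701729066), np.float64(58.098121862476624)]
[155   1   5  54 162] [407.7037037  182.64814815]
[116  20  31  31 760] [380.84736842 195.20789474]
[  4  23  40  20 632] [273.8085443  194.24683544]
[ 68  23  19  21 303] [327.30693069 192.92739274]
bar [[280.6, 191.9], [279.0, 194.6], [278.3, 195.8], [277.6, 197.1]]
small [[328.6, 192.3], [329.0, 195.0], [329.2, 196.2], [329.3, 197.5]]
large [[377.8, 191.6], [380.2, 194.3], [381.2, 195.5], [382.3, 196.8]]
bar [[[393.0, 176.9], [391.8, 174.8], [390.7, 172.9]], [[222.4, 220.1], [224.4, 219.2], [226.2, 218.4]]]
small [[[408.6, 184.3], [407.5, 182.2], [406.5, 180.4]], [[217.2, 201.0], [219.2, 200.0], [220.9, 199.1]]]
large [[[425.7, 192.0], [424.7, 189.9], [423.8, 188.1]], [[211.4, 181.7], [213.4, 180.5], [215.0, 179.5]]]
```

move_arm --pt "10 2 -8 0 0 0 0" --pt "5 22 -40 0 0 0 0" --pt "0 42 -72 0 0 0 0" --pt "-5 58 -100 0 0 0 0" --pt "-10 72 -121 0 0 0 0"

```text
t: 15.18
ee_pos: [527.7, 233.2, 100.8]
orientation: [-2.496, -0.325, 0.11]
ft_force: [-0.7, 0.2, 0.0]
width: 0.5
```

move_arm --pt "0 0 0 0 0 0 0" --pt "0 0 0 0 0 0 0"

```text
t: 15.35
ee_pos: [527.8, 232.7, 102.5]
orientation: [-2.495, -0.326, 0.112]
ft_force: [1.2, -0.1, 0.1]
width: 0.6
```

Run:
```python
from h import *
W=get_image("wrist");o=get_obs();R=cv2.Rodrigues(o["orientation"])[0]
print(o["ee_pos"],o["ft_force"],R.round(3))
save(W,"pics/w7.png",(180,80,460,290),2.5)
print([proj(W,o["ee_pos"]+R[:,2]*d).round(1) for d in(0,20,40)])
```

```text
[529.11407418 232.26769237 103.76126203] [ 0.57465343  0.48556603 -0.59274256] [[ 0.966  0.208 -0.153]
 [ 0.258 -0.782  0.568]
 [-0.002 -0.588 -0.809]]
[array([320.6, 244.1]), array([320.5, 232. ]), array([320.4, 222.1])]
```

View pics/w7.png

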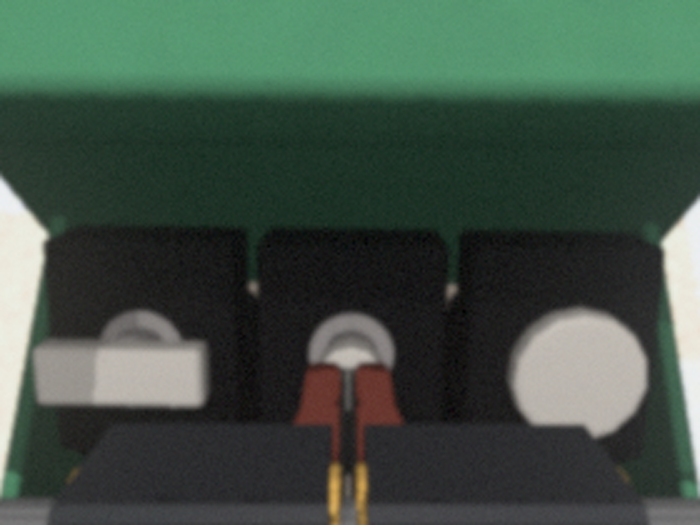

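The fingers (crop (350,370)) are in line with the small key (centre about (352,376)). I'll advance gently until contact.

move_arm --pt "-0.5 1.7 -2.4 0 0 0 0" --pt "-0.9 3.4 -4.9 0 0 0 0" --pt "-1.4 5.1 -7.3 0 0 0 0" --pt "-1.5 5.7 -8.1 0 0 0 0"

```text
t: 15.73
ee_pos: [527.4, 237.6, 95.8]
orientation: [-2.496, -0.325, 0.107]
ft_force: [0.1, 0.6, 0.2]
width: 0.3
```

move_arm --pt "-0.3 1.1 -1.6 0 0 0 0" --pt "-0.6 2.3 -3.2 0 0 0 0" --pt "-0.6 2.3 -3.2 0 0 0 0"

```text
t: 15.98
ee_pos: [526.2, 240.2, 92.0]
orientation: [-2.495, -0.325, 0.109]
ft_force: [0.2, -0.0, -0.2]
width: 0.5
```

move_arm --pt "-0.3 1.1 -1.6 0 0 0 0" --pt "-0.5 1.7 -2.4 0 0 0 0" --pt "-0.5 1.7 -2.4 0 0 0 0"

```text
t: 16.23
ee_pos: [525.6, 241.9, 89.6]
orientation: [-2.495, -0.325, 0.109]
ft_force: [0.5, -0.1, 0.5]
width: 0.7
```

move_arm --pt "-0.3 1.1 -1.6 0 0 0 0" --pt "-0.5 1.7 -2.4 0 0 0 0" --pt "-0.5 1.7 -2.4 0 0 0 0"

```text
t: 16.48
ee_pos: [525.5, 243.6, 87.4]
orientation: [-2.495, -0.325, 0.108]
ft_force: [-0.0, -2.0, 2.9]
width: 0.4
```

move_arm --pt "-0.3 1.1 -1.6 0 0 0 0" --pt "-0.5 1.7 -2.4 0 0 0 0" --pt "-0.5 1.7 -2.4 0 0 0 0"

```text
t: 16.73
ee_pos: [525.1, 245.2, 85.0]
orientation: [-2.495, -0.325, 0.108]
ft_force: [0.2, -2.8, 2.9]
width: 0.6
```

move_arm --pt "-0.3 1.1 -1.6 0 0 0 0" --pt "-0.5 1.7 -2.4 0 0 0 0" --pt "-0.5 1.7 -2.4 0 0 0 0"

```text
t: 16.98
ee_pos: [524.6, 246.9, 82.6]
orientation: [-2.496, -0.325, 0.107]
ft_force: [1.6, -2.9, 4.4]
width: 0.9
```

move_arm --pt "-0.2 0.8 -1.2 0 0 0 0" --pt "-0.2 0.8 -1.2 0 0 0 0"

```text
t: 17.15
ee_pos: [524.4, 247.8, 81.4]
orientation: [-2.495, -0.325, 0.107]
ft_force: [1.4, -4.8, 4.8]
width: 0.5
```

move_arm --pt "-0.2 0.8 -1.2 0 0 0 0" --pt "-0.2 0.8 -1.2 0 0 0 0"

```text
t: 17.32
ee_pos: [524.2, 248.6, 80.3]
orientation: [-2.495, -0.325, 0.108]
ft_force: [1.5, -4.2, 6.3]
width: 0.6
```

move_arm --pt "0 0 0 0 0 0 0"

```text
t: 17.4
ee_pos: [524.2, 248.5, 80.3]
orientation: [-2.495, -0.325, 0.108]
ft_force: [0.7, -4.4, 6.1]
width: 0.7
```

The small key is in by about 9 mm at 7.7 N. I'll retract and go to the bar key.

move_arm --pt "1.2 -4.6 6.5 0 0 0 0" --pt "3.4 -12.5 17.8 0 0 0 0" --pt "3.4 -12.5 17.8 0 0 0 0" --pt "-16 -18 17.8 0 0 0 0" --pt "-38 -24 17.8 0 0 0 0"

```text
t: 17.82
ee_pos: [486.3, 224.4, 98.2]
orientation: [-2.495, -0.326, 0.107]
ft_force: [-0.4, 0.1, -0.5]
width: 0.6
```

move_arm --pt "-12 -3 0 0 0 0 0" --pt "-16.3 -4 0 0 0 0 0" --pt "-16.3 -4 0 0 0 0 0" --pt "-16.3 -4 0 0 0 0 0"

```text
t: 18.15
ee_pos: [470.3, 220.6, 98.2]
orientation: [-2.495, -0.325, 0.107]
ft_force: [0.4, 0.4, -0.2]
width: 0.0
```

Run:
```python
from h import *
W=get_image("wrist");o=get_obs();R=cv2.Rodrigues(o["orientation"])[0]
print(o["ee_pos"],o["ft_force"],R.round(3))
save(W,"pics/w8.png",(180,80,460,290),2.5)
```

```text
[470.67585521 220.66047656  98.17140956] [-0.63486013 -0.0763316   0.62775283] [[ 0.966  0.207 -0.152]
 [ 0.257 -0.782  0.568]
 [-0.001 -0.588 -0.809]]
```

View pics/w8.png

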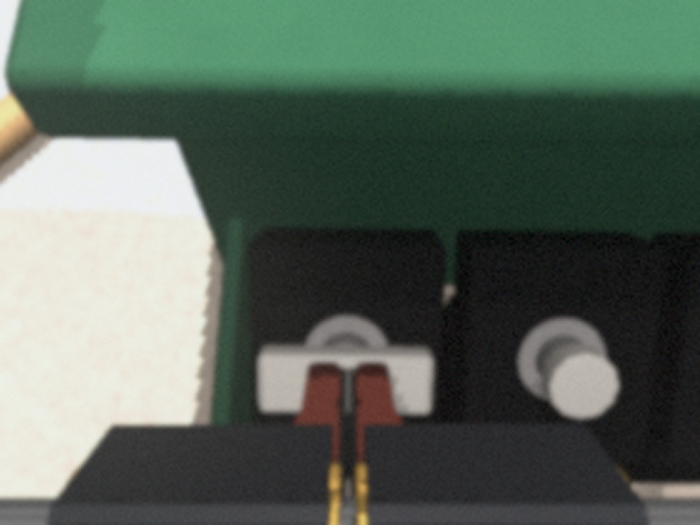

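The fingers (crop (350,385)) are centred on the bar (345,382), and the small key has sprung back (585,385).

move_arm --pt "-0.5 1.7 -2.4 0 0 0 0" --pt "-0.9 3.4 -4.9 0 0 0 0" --pt "-1.1 4.0 -5.7 0 0 0 0" --pt "-1.1 4.0 -5.7 0 0 0 0"

```text
t: 18.53
ee_pos: [468.4, 224.8, 91.9]
orientation: [-2.495, -0.325, 0.109]
ft_force: [-0.5, -0.2, -0.7]
width: 0.5
```

move_arm --pt "-0.3 1.1 -1.6 0 0 0 0" --pt "-0.5 1.7 -2.4 0 0 0 0" --pt "-0.5 1.7 -2.4 0 0 0 0"

```text
t: 18.78
ee_pos: [467.8, 226.3, 89.7]
orientation: [-2.495, -0.325, 0.109]
ft_force: [-0.4, 0.3, -0.8]
width: 0.3
```

move_arm --pt "-0.3 1.1 -1.6 0 0 0 0" --pt "-0.5 1.7 -2.4 0 0 0 0" --pt "-0.5 1.7 -2.4 0 0 0 0"

```text
t: 19.03
ee_pos: [467.7, 228.0, 87.5]
orientation: [-2.495, -0.325, 0.108]
ft_force: [-0.4, -1.7, 1.9]
width: 0.4
```

move_arm --pt "-0.3 1.1 -1.6 0 0 0 0" --pt "-0.5 1.7 -2.4 0 0 0 0" --pt "-0.5 1.7 -2.4 0 0 0 0"

```text
t: 19.28
ee_pos: [467.3, 229.6, 85.1]
orientation: [-2.496, -0.325, 0.108]
ft_force: [1.7, -3.3, 3.1]
width: 0.7
```

move_arm --pt "-0.3 1.1 -1.6 0 0 0 0" --pt "-0.5 1.7 -2.4 0 0 0 0" --pt "-0.5 1.7 -2.4 0 0 0 0"

```text
t: 19.53
ee_pos: [466.9, 231.4, 82.7]
orientation: [-2.496, -0.325, 0.107]
ft_force: [2.2, -3.7, 5.4]
width: 0.7
```

move_arm --pt "-0.2 0.8 -1.2 0 0 0 0" --pt "-0.2 0.8 -1.2 0 0 0 0"

```text
t: 19.7
ee_pos: [466.6, 232.1, 81.6]
orientation: [-2.495, -0.325, 0.108]
ft_force: [1.7, -4.8, 6.9]
width: 0.4
```

move_arm --pt "-0.1 0.6 -0.8 0 0 0 0" --pt "-0.1 0.6 -0.8 0 0 0 0"

```text
t: 19.87
ee_pos: [466.5, 232.7, 80.8]
orientation: [-2.495, -0.325, 0.108]
ft_force: [0.4, -4.0, 5.9]
width: 0.2
```

The bar key is in by about 9 mm at 7–8 N. I'll retract and go to the large key.

move_arm --pt "1.2 -4.6 6.5 0 0 0 0" --pt "3.4 -12.5 17.8 0 0 0 0" --pt "3.4 -12.5 17.8 0 0 0 0" --pt "28 -6 17.8 0 0 0 0" --pt "60 2.6 17.8 0 0 0 0"

```text
t: 20.28
ee_pos: [524.3, 234.7, 98.6]
orientation: [-2.495, -0.323, 0.113]
ft_force: [0.9, -0.3, -0.6]
width: 0.4
```

move_arm --pt "30 8 0 0 0 0 0" --pt "50 13 0 0 0 0 0" --pt "58.7 15.6 0 0 0 0 0" --pt "58.7 15.6 0 0 0 0 0" --pt "58.7 15.6 0 0 0 0 0"

```text
t: 20.7
ee_pos: [583.5, 250.7, 98.0]
orientation: [-2.495, -0.325, 0.111]
ft_force: [-0.4, -0.5, 0.3]
width: 0.6
```

Run:
```python
from h import *
W=get_image("wrist");o=get_obs()
print(o["ee_pos"],o["ft_force"])
save(W,"pics/w9.png",(180,80,460,290),2.5)
```

```text
[582.97496265 250.62578561  97.98015945] [-0.4510336   0.0380689   0.30793224]
```

View pics/w9.png

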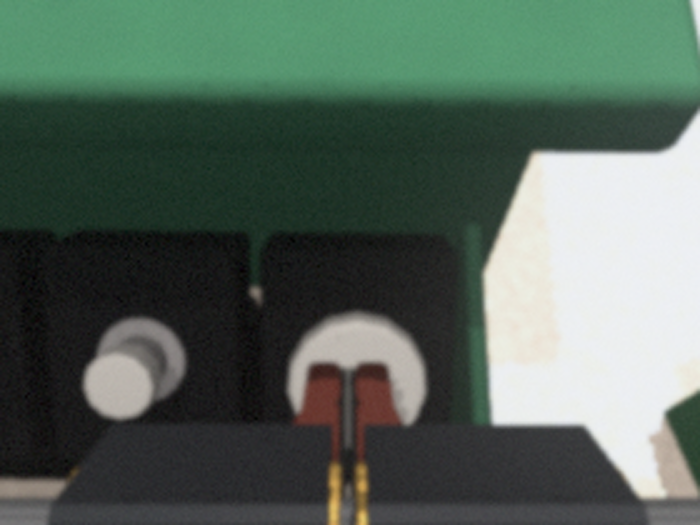

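The fingers are centred on the large key (crop (355,380)), and the small key is out again at (120,385). I'll press.

move_arm --pt "-0.5 1.7 -2.4 0 0 0 0" --pt "-0.9 3.4 -4.9 0 0 0 0" --pt "-1.1 4.0 -5.7 0 0 0 0" --pt "-1.1 4.0 -5.7 0 0 0 0"

```text
t: 21.08
ee_pos: [583.0, 255.0, 92.4]
orientation: [-2.495, -0.325, 0.11]
ft_force: [-0.7, -0.6, 0.5]
width: 0.1
```

move_arm --pt "-0.3 1.1 -1.6 0 0 0 0" --pt "-0.5 1.7 -2.4 0 0 0 0" --pt "-0.5 1.7 -2.4 0 0 0 0"

```text
t: 21.33
ee_pos: [583.1, 256.7, 90.2]
orientation: [-2.495, -0.325, 0.109]
ft_force: [-0.0, 0.5, -0.3]
width: 0.4
```

move_arm --pt "-0.3 1.1 -1.6 0 0 0 0" --pt "-0.5 1.7 -2.4 0 0 0 0" --pt "-0.5 1.7 -2.4 0 0 0 0"

```text
t: 21.58
ee_pos: [582.6, 258.4, 87.7]
orientation: [-2.495, -0.325, 0.109]
ft_force: [-0.3, -0.1, -1.2]
width: 0.4
```

move_arm --pt "-0.3 1.1 -1.6 0 0 0 0" --pt "-0.5 1.7 -2.4 0 0 0 0" --pt "-0.5 1.7 -2.4 0 0 0 0"

```text
t: 21.83
ee_pos: [582.5, 260.0, 85.6]
orientation: [-2.495, -0.325, 0.108]
ft_force: [1.2, -1.4, 2.8]
width: 0.3
```

move_arm --pt "-0.3 1.1 -1.6 0 0 0 0" --pt "-0.5 1.7 -2.4 0 0 0 0" --pt "-0.5 1.7 -2.4 0 0 0 0"

```text
t: 22.08
ee_pos: [582.1, 261.7, 83.3]
orientation: [-2.495, -0.325, 0.108]
ft_force: [0.0, -3.1, 4.1]
width: 0.6
```

move_arm --pt "-0.3 1.1 -1.6 0 0 0 0" --pt "-0.5 1.7 -2.4 0 0 0 0" --pt "-0.5 1.7 -2.4 0 0 0 0"

```text
t: 22.33
ee_pos: [581.7, 263.4, 80.8]
orientation: [-2.496, -0.325, 0.107]
ft_force: [1.7, -3.7, 3.9]
width: 0.4
```

move_arm --pt "-0.1 0.6 -0.8 0 0 0 0" --pt "-0.1 0.6 -0.8 0 0 0 0"

```text
t: 22.5
ee_pos: [581.6, 264.0, 80.1]
orientation: [-2.496, -0.325, 0.107]
ft_force: [2.3, -4.0, 5.6]
width: 0.3
```

move_arm --pt "-0.1 0.6 -0.8 0 0 0 0" --pt "-0.1 0.6 -0.8 0 0 0 0"

```text
t: 22.67
ee_pos: [581.4, 264.6, 79.2]
orientation: [-2.496, -0.325, 0.108]
ft_force: [1.2, -3.3, 5.4]
width: 0.4
```

move_arm --pt "1.2 -4.6 6.5 0 0 0 0" --pt "3.4 -12.5 17.8 0 0 0 0" --pt "7 -28 40 0 0 0 0" --pt "12 -45 65 0 0 0 0" --pt "18 -65 95 0 0 0 0"

```text
t: 23.08
ee_pos: [597.2, 199.1, 174.3]
orientation: [-2.495, -0.325, 0.115]
ft_force: [0.9, -0.2, 0.6]
width: 0.3
```

move_arm --pt "0 -5 5 0 0 0 0" --pt "0 -5 5 0 0 0 0" --pt "0 -5 5 0 0 0 0"

```text
t: 23.33
ee_pos: [598.5, 194.3, 179.1]
orientation: [-2.495, -0.325, 0.109]
ft_force: [-1.0, 0.4, -0.8]
width: 0.7
```

Run:
```python
from h import *
W=get_image("wrist");S=get_image("scene");o=get_obs()
print(o["t"],o["ee_pos"],o["ft_force"])
a=cv2.resize(W["color"][100:300,150:470,::-1],(480,300));b=cv2.resize(S["color"][195:295,200:300,::-1],(300,300),interpolation=cv2.INTER_CUBIC)
cv2.imwrite("pics/w10.png",np.hstack([a,b]))
```

```text
23.4333 [597.66183426 195.08446401 177.83736143] [-1.32492071  0.31744233 -0.23580361]
```

```bash
python3 -c "
from workcell import *
print(close_job())"
```

```text
the job is handed in; nothing more can be done
None
```

The sleeve is on the drum and released, and I pressed the three keys in the order asked. The job was handed in at about 23 s of robot time.

- **Sleeve:** It slid down over the drum with no side force. I felt about 6.6 N of contact at the flange height, then let go. A picture afterwards showed it upright on the flange, with the drum top and nut inside its rim.
- **Keys:** Each key was pressed along its own axis, with an estimated travel out of 10 mm as below. These come from the tool position and the spring force.

| Order | Key | Travel | Force |
|---|---|---|---|
| 1 | Small round (mains) | about 9 mm | about 8 N |
| 2 | Long bar (dust extractor) | about 9 mm | 7–9 N |
| 3 | Large round (spindle) | about 9 mm | 6–7 N |

- **Spring-back:** The small key was seen sprung back. I retracted fully from the bar and large keys, but did not see them return.
- **Other things:** None of the moves went near the disc, tub, brush, offcut or the two green look-alike boxes. The arm ended clear of the console with about zero force.
- **Last check not made:** The final picture could not be viewed because the limit of 12 pictures was reached, so the end state rests on the earlier pictures and the force and position readings.

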